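Count along the finger rail and push the pot into the third gap

ROBOT

A 6-joint arm with a two-finger parallel gripper is mounted at the origin on the work surface. World frame = base frame: x ahead of the robot, y to its left, z up, the work surface at z = 0. Lengths are in mm, angles in degrees, forces in N, time in s.
With the tool pointing down it reaches from about 350 to 850 mm from the base axis. Payload 8.1 kg.
Tool frame: the origin (TCP) lies midway between the tips of the shut fingers; the grasp point (between the pads) lies 19 mm behind it (hold_point_z is the distance from the TCP to the grasp point, in mm); z points along the fingers, y is the direction in which the jaws open and shut (so a half turn about z gives the same grasp; the last joint's range is limited). The gripper opens to 85 mm and grips with 20 to 120 N. Pads are 22 mm wide; open, the fingers measure 114 mm over their backs; the gripper's body (76 mm by 85 mm) begins 54 mm behind the grasp point. The pads swing forward as they close: fully open they stand 13 mm farther back than shut.
Start: joints at [-68.033, 7.471, 85.268, -0, 87.261, -4.893], TCP at [271.109, -535.262, 231.292] pointing down, gripper open.
Joint ranges: [-169.43, 169.43], [-51.17, 129.36], [1.28, 143.12], [-76.62, 256.62], [0, 156.53], [-152.29, 152.29]. Speed limits (degrees/s): [136.94, 136.94, 159.86, 180, 180, 180].

INTERFACE

Orientations are given as [roll, pitch, yaw] about the fixed x, y, z axes, in that order (R = Rz(yaw) Ry(pitch) Rx(roll)).
In Python, from bench import sense, snapshot, camera_params, hand_in, hold_point_z gives the robot as it stands.
- The arm moves only by the tool servo_tool, never from a script. Its argument "motion" is a list of rows, each a list of 7 numbers: the finger opening in mm, from 0 to 85.4, then the shift along the tool's x, y, z in mm, then the turn, a rotation vector about the tool's x, y, z in rad. A call has 1 to 10 rows; each row shifts and turns the pose as measured when the row begins, along the tool's axes as they then stand; what a row does not reach is not made up. A row lasts 1/10 s, in which the tool goes at most 50 mm and 8.59 degrees, less where a joint would pass 70% of its speed; a pose out of reach is approached as far as the arm can. A call with a gripper value outside its range is refused whole. The fingers move at their own pace and stop on an object; "force" is the grip in N (left out, the last holds). Time passes only in rows, so rows that do not move let the fingers close. It gives the time, the measured TCP pose, the force and the opening at its end, in the units of the state.
- sense(): the state, without advancing time (a new reading comes with each control period).
- snapshot(name): name is "scene" or "top" or "wrist"; returns the picture (384x512x3 uint8, blue, green, red); there is no depth.
- camera_params(name): a dict with "fx", "fy", "cx", "cy" (pixels), "D" ([k1, k2, p1, p2, k3] as OpenCV has them; the pictures are not rectified), "R" (3x3) and "t" (3): a world point X has camera coordinates R X + t; the wrist camera has in their place "tool_from_camera" (4x4, takes a point from camera to tool coordinates, whose origin is the TCP and whose axes are the flange's). Camera axes: x right, y down, z forward; pixel columns grow to the right and rows downward; lengths in mm; the calibration is good to about 2 mm. A picture is of the moment at which its call begins: read the wrist's pose just before it. camera_params takes no time and is no camera call.
- hand_in(): hands the job in, once; it reports no verdict.
The state is a dict: "time": time; "joint_pos": joint angles; "qd": joint speeds; "joint_efforts": joint torques, N m; "tool_pos": TCP position; "tcp_rot": TCP orientation; "ft_force": force on the tool from outside, world axes, zero at the start; "wrist_torque": the same for the moment, N m; "finger_gap": finger opening in mm.
Only numpy, scipy, OpenCV 4.12 (cv2) and the standard library are available. Lean on these libraries where they do the work, as an engineer would, in place of code of your own. Each camera call takes 0.05 s, during which the arm holds its last target. There are 200 camera calls.

TASK

Starting at the end of the rack where the knobbed post stands, run one fingertip lightly along the steel rail without leaving it, over the bright stretch at the first gap, then the second, then stop on the third and go no further. Then push the loose pot that stands in front of the rack along the bench into that third gap, fully home against the back and upright. Only touch and push: do not grip, lift or tip the pot, and leave the other pots, the bottle and the dishes where they are.

Things in the scene. Friction and masses are not known exactly. Their poses are not given: they have to be found in the camera images.
- rack: Pot rack fixed to the bench: seven aluminium dividers (5 mm thick, 28 mm tall, rounded noses at x = -22 mm) make six gaps, 50 mm clear, open at front and top, floored by the bench; centres at y = 137.5, 82.5, 27.5, -27.5, -82.5, -137.5 mm. Origin: on the bench, mid-row. x points into the gaps (away from the robot), y along the row to the robot's left, z up.
- back (a point): Middle of the row, on the bench, at the foot of the upright back face that closes the gaps (x = +22 mm of the rack, same axes as the rack). The face belongs to a grey housing behind it, 24 mm deep, 335 mm long and 40 mm high; a sprung finger rail runs along the top of the housing.
- post: Steel end post with a knob, 70 mm tall, 24 mm across, fixed to the bench just beyond one end of the rack (186 mm from its middle along the row, left or right). The gaps are counted from the end where it stands. Origin: centre of its foot.
- cap: Flat steel disc, 24 mm across and 10 mm high, fixed to the bench beyond the other end of the rack. Origin: centre of its underside.
- pot: The pot to put away: white cylindrical specimen pot with a blue lid, 40 mm in diameter and 40 mm tall, about 0.08 kg, standing upright and loose on the bench in front of the rack (on the robot's side). Origin: centre of its underside. When home against the back face its centre is at x = +2 mm in the rack's frame.
- pot_2: Pot of the same kind already in the second gap from the rack's left end; leave it. Origin: centre of its underside.
- pot_3: Pot of the same kind already in the second gap from the rack's right end; leave it. Origin: centre of its underside.
- bottle: Glass bottle with a blue cap, 68 mm in diameter, 130 mm tall, standing loose on the bench left of the rack; leave it. Origin: centre of its underside.
- dishes: Two stacked lidded glass dishes, 90 mm in diameter, 33 mm high together, loose on the bench right of the rack; leave them. Origin: centre of the underside.
- rail (a joint): Finger rail pressed down, m: 0 at rest, 0.008 at its stop. Flat straight bar, 20 x 335 mm, centred at x = 34 mm of the rack, top 56 mm above the bench. Springs: gives from about 1 N, 3 N at 3 mm, 6 N at the stop; sinks level as a whole, comes back up. Smooth top: a bright steel stretch 35 mm long at each gap, flush with black 20 mm stretches over the dividers.
- pad_a (a point): Centre of the top face of the bright steel stretch of the finger rail behind the first gap from the rack's LEFT end (whichever end the post stands at): 20 mm wide, 35 mm long along the row, at y = 137.5 mm of the rack.
- pad_b (a point): Centre of the top face of the bright steel stretch of the finger rail behind the second gap from the rack's LEFT end (whichever end the post stands at): 20 mm wide, 35 mm long along the row, at y = 82.5 mm of the rack.
- pad_c (a point): Centre of the top face of the bright steel stretch of the finger rail behind the third gap from the rack's LEFT end (whichever end the post stands at): 20 mm wide, 35 mm long along the row, at y = 27.5 mm of the rack.
- pad_d (a point): Centre of the top face of the bright steel stretch of the finger rail behind the fourth gap from the rack's LEFT end (whichever end the post stands at): 20 mm wide, 35 mm long along the row, at y = -27.5 mm of the rack.
- pad_e (a point): Centre of the top face of the bright steel stretch of the finger rail behind the fifth gap from the rack's LEFT end (whichever end the post stands at): 20 mm wide, 35 mm long along the row, at y = -82.5 mm of the rack.
- pad_f (a point): Centre of the top face of the bright steel stretch of the finger rail behind the sixth gap from the rack's LEFT end (whichever end the post stands at): 20 mm wide, 35 mm long along the row, at y = -137.5 mm of the rack.
Not all that is in view belongs to the job. There is more than one size of the post; the one meant has the size given above.

How it is judged (in metres and radians):
On the way, in this order (a step that is already met when the one before it is completed fails the run):
1. a finger touches the rail's bright stretch at the first gap from the post (((y of post in the frame of rack above 0 m and contact force between the fingers and rail_c7 above 0.3 N) or (y of post in the frame of rack below 0 m and contact force between the fingers and rail_c12 above 0.3 N))), for 0.05 s.
2. the finger is on the rail over the divider between the first and second gaps (((y of post in the frame of rack above 0 m and contact force between the fingers and rack above 0.3 N and height (world z) of the grasp point above 0.05 m and y of the grasp point in the frame of rack between 0.096 and 0.124 m) or (y of post in the frame of rack below 0 m and contact force between the fingers and rack above 0.3 N and height (world z) of the grasp point above 0.05 m and y of the grasp point in the frame of rack between -0.124 and -0.096 m))), for 0.03 s.
3. then the bright stretch at the second gap (((y of post in the frame of rack above 0 m and contact force between the fingers and rail_c8 above 0.3 N) or (y of post in the frame of rack below 0 m and contact force between the fingers and rail_c11 above 0.3 N))), for 0.05 s.
4. the finger is on the rail over the divider between the second and third gaps (((y of post in the frame of rack above 0 m and contact force between the fingers and rack above 0.3 N and height (world z) of the grasp point above 0.05 m and y of the grasp point in the frame of rack between 0.041 and 0.069 m) or (y of post in the frame of rack below 0 m and contact force between the fingers and rack above 0.3 N and height (world z) of the grasp point above 0.05 m and y of the grasp point in the frame of rack between -0.069 and -0.041 m))), for 0.03 s.
5. then the bright stretch at the third gap (((y of post in the frame of rack above 0 m and contact force between the fingers and rail_c9 above 0.3 N) or (y of post in the frame of rack below 0 m and contact force between the fingers and rail_c10 above 0.3 N))), for 0.05 s.
6. then the pot stands fully home in the third gap (x of pot in the frame of rack between -0.003 and 0.008 m and angle between pot's own z axis and vertical below 0.1 rad and height (world z) of pot below 0.006 m and ((y of post in the frame of rack above 0 m and y of pot in the frame of rack between 0.0195 and 0.0355 m) or (y of post in the frame of rack below 0 m and y of pot in the frame of rack between -0.0355 and -0.0195 m))), for 0.2 s.
At the end, for the whole second after the job is handed in: The pot stands upright on the bench (tilt under 0.1 rad, underside less than 6 mm up) in the third gap counted from the post, its centre within 8 mm of the gap's middle and at most 5 mm short of home against the back face, at rest; the rail is back up (within 1 mm) (all of step 6 and linear speed of pot below 0.01 m/s and value of joint rail below 0.001 m); the robot touches nothing.
It fails at once if a finger touches the rail's bright stretch at the fourth, fifth or sixth gap from the post ((y of post in the frame of rack above 0 m and (contact force between the fingers and rail_c10 above 0.3 N or contact force between the fingers and rail_c11 above 0.3 N or contact force between the fingers and rail_c12 above 0.3 N)) or (y of post in the frame of rack below 0 m and (contact force between the fingers and rail_c9 above 0.3 N or contact force between the fingers and rail_c8 above 0.3 N or contact force between the fingers and rail_c7 above 0.3 N))).
It fails at once if a finger presses on the rack or its rail with more than 25 N (contact force between the fingers and rack above 25 N).
It fails at once if the pot is lifted more than 12 mm (height (world z) of pot above 0.012 m).
It fails at once if the pot is tipped more than 0.5 rad (angle between pot's own z axis and vertical above 0.5 rad).
It fails at once if another pot, the bottle or the dishes are moved more than 15 mm (distance of any of pot_2, pot_3, bottle, dishes from where it was at the start of the episode above 0.015 m).
It also fails if it takes over 72 s, if anything falls off the work surface, if the arm or the gripper's body presses on something with over 40 N, if the wrist force passes 120 N, or if a joint passes its speed limit or range.

## Working session

There is one attempt and no reset: what is moved stays moved. The work goes in short steps, Python scripts to look and compute and a tool call to move; the robot and the scene stay as the last step left them, time stands still between calls to the robot, and variables do not carry over. Pictures are saved under pics/ and viewed, about 8 in all and at most 12, crops included, and the job is handed in when it is done.

Besides the shell and the picture viewer there is one more tool, called after ">>>" by a JSON object that holds its "name" and its "arguments", one argument or row to a line. servo_tool: Moves the arm, as the interface text tells. Its arguments: {"type":"object","properties":{"motion":{"type":"array"},"force":{"type":"number"}},"required":["motion"]}

```bash
mkdir -p pics; ls
python3 - <<'E'
from bench import *
import cv2
for n in("scene","top"):
    cv2.imwrite(f"pics/{n}0.png",snapshot(n)); p=camera_params(n); print(n,p)
print(camera_params("wrist")); print(sense()); print(hold_point_z)
E
```

```text
pics
scene {'fx': 390.95245126506353, 'fy': 390.95245126506353, 'cx': 254.43896271865927, 'cy': 188.96045486743995, 'D': array([-0.10352434,  0.        ,  0.        ,  0.        ,  0.        ]), 'R': array([[-0.38304761,  0.92340498, -0.02444919],
       [ 0.54224915,  0.20335098, -0.81523876],
       [-0.74782377, -0.32553282, -0.57860867]]), 't': array([ 250.62422658, -268.76024082, 1599.69346429])}
top {'fx': 404.78926000899565, 'fy': 404.78926000899565, 'cx': 247.549496104388, 'cy': 196.4066932457062, 'D': array([0.04824578, 0.        , 0.        , 0.        , 0.        ]), 'R': array([[-0.0077741 , -0.99965365,  0.02514258],
       [-0.9863894 ,  0.00353637, -0.16438811],
       [ 0.16424226, -0.02607834, -0.98607525]]), 't': array([-10.30272462, 597.82878969, 896.34398918])}
{'fx': 287.94606169048876, 'fy': 287.94606169048876, 'cx': 251.7732545193669, 'cy': 189.6901859788761, 'D': array([0.00247896, 0.        , 0.        , 0.        , 0.        ]), 'tool_from_camera': array([[ 3.75942516e-05, -9.51978790e-01, -3.06163979e-01,
         7.94200343e+01],
       [ 9.99999552e-01,  
[... 220 characters left out ...]
00e+00]])}
{'time': 0.1, 'joint_pos': array([-6.80342714e+01,  7.51341318e+00,  8.53250220e+01,  2.54674056e-05,
        8.72625438e+01, -4.89356601e+00]), 'qd': array([ 0.03795986, -0.15647255, -0.22188153,  0.04903521,  0.16715067,
       -0.11244603]), 'joint_efforts': array([ 1.21419202e-03, -5.70955074e+01, -5.01940405e+01, -1.71424463e-04,
        8.25043389e-03,  6.02584282e-05]), 'tool_pos': array([ 270.90112889, -534.7804125 ,  230.3029052 ]), 'tcp_rot': array([-1.79899391e+02, -8.63935729e-03,  2.68592858e+01]), 'ft_force': array([0.2492396 , 0.23355581, 0.59530005]), 'wrist_torque': array([ 0.05564454, -0.01635962, -0.00928868]), 'finger_gap': 85.41738282454713}
18.700000000000003
```

View pics/top0.png

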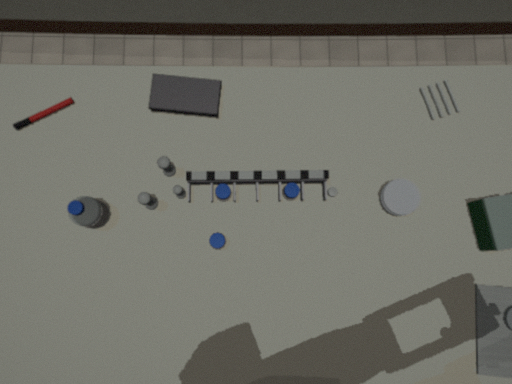

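View pics/scene0.png

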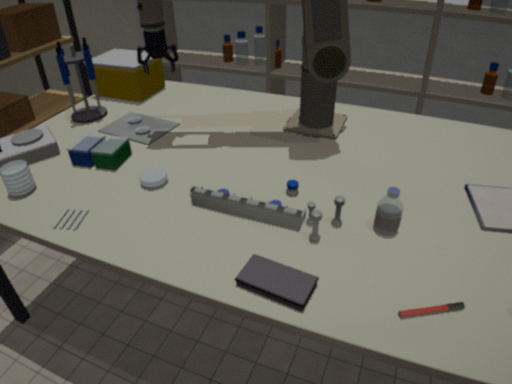

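The top view shows the rack at about (190–328, 175–200). The blue lids are at (223,191) and (291,190) in the gaps, and the loose pot is at (217,240). Three posts could be the one meant: (164,163), (145,199) and (178,190). The flat cap is at (332,192). The post at (178,190) lies in line with the row, just past its left end. I'll enlarge that area and measure.

```bash
cat > h.py <<'E'
import numpy as np, cv2
from bench import *
from scipy.spatial.transform import Rotation as Ro
def ray(n,uv,st=None):
    p=camera_params(n);K=np.array([[p['fx'],0,p['cx']],[0,p['fy'],p['cy']],[0,0,1]])
    q=cv2.undistortPoints(np.array(uv,float).reshape(-1,1,2),K,p['D']).reshape(-1,2)
    d=np.c_[q,np.ones(len(q))]
    if n=='wrist':
        T=p['tool_from_camera'];R=Ro.from_euler('xyz',st['tcp_rot'],degrees=True).as_matrix()
        return R@T[:3,3]+st['tool_pos'],d@(R@T[:3,:3]).T
    return -p['R'].T@p['t'],d@p['R']
def onz(n,uv,z,st=None):
    o,d=ray(n,uv,st); return o+d*((z-o[2])/d[:,2])[:,None]
def blobs(m,amin,amax):
    k,_,s,c=cv2.connectedComponentsWithStats(m.astype(np.uint8))
    return [(c[i],s[i]) for i in range(1,k) if amin<=s[i][4]<=amax]
E
python3 - <<'E'
from h import *
im=cv2.imread('pics/top0.png')
c=im[140:260,130:350]; cv2.imwrite('pics/c1.png',cv2.resize(c,None,fx=3.6,fy=3.6,interpolation=cv2.INTER_CUBIC))
hsv=cv2.cvtColor(im,cv2.COLOR_BGR2HSV)
blue=(hsv[...,0]>100)&(hsv[...,0]<130)&(hsv[...,1]>150)
for c,s in blobs(blue,20,500): print('blue',c.round(1),s,onz('top',[c],40)[0].round(1))
print(im[172:180,186:215].max(2))
for n,uv in (('A',(164,163)),('B',(145,199)),('C',(178,190)),('cap',(332,192))):
    print(n,onz('top',[uv],0 if n!='cap' else 10).round(0),onz('top',[uv],70).round(0))
E
```

```text
blue [222.6 190.7] [216 183  14  16 152] [613.4  44.8  40. ]
blue [291.2 189.7] [285 182  14  16 155] [ 615.2 -117.7   40. ]
blue [ 75.6 207.6] [ 69 201  15  14 153] [574.7 382.7  40. ]
blue [216.9 239.8] [211 234  13  13 135] [497.9  57.7  40. ]
[[ 72  48  40  41  54  84 118 119 120 117 117 117 116 118 119 118 118 122
  118 115  82  42  30  36  35  34  37  32  68]
 [ 64  26  28  23  40  75 112 119 121 118 120 116 122 119 117 120 114 120
  119 111  86  43  32  18  22  28  25  19  60]
 [ 67  17  33  28  50  79 111 119 115 116 120 121 119 118 122 118 119 120
  120 119  81  46  31  26  25  27  25  30  66]
 [ 65  26  31  23  39  80 117 120 119 117 119 118 118 118 120 117 121 120
  116 114  84  48  31  22  31  33  28  31  67]
 [ 70  19  15  31  42  80 114 121 117 120 118 120 119 119 120 117 118 121
  117 115  80  49  18  25  26  20  32  27  65]
 [ 67  30  28  30  36  80 114 121 120 119 117 121 116 121 120 119 118 122
  119 112  84  40  32  27  35  33  28  21  64]
 [ 66  27  27  26  47  77 115 114 117 117 112 117 116 121 117 116 115 115
  116 110  81  37  33  30  24  32  20  33  62]
 [ 72  31  27  26  46  73  93  99  96  95  93  97  98  95  98 100  95  93
   99  95  61  37  23  30  33  30  19  32  40]]
A [[691. 191.   0.]] [[673. 178.  70.]]
B [[601. 235.   0.]] [[589. 219.  70.]]
C [[623. 156.   0.]] [[610. 145.  70.]]
cap [[ 615. -222.   10.]] [[ 604. -207.   70.]]
```

View pics/c1.png

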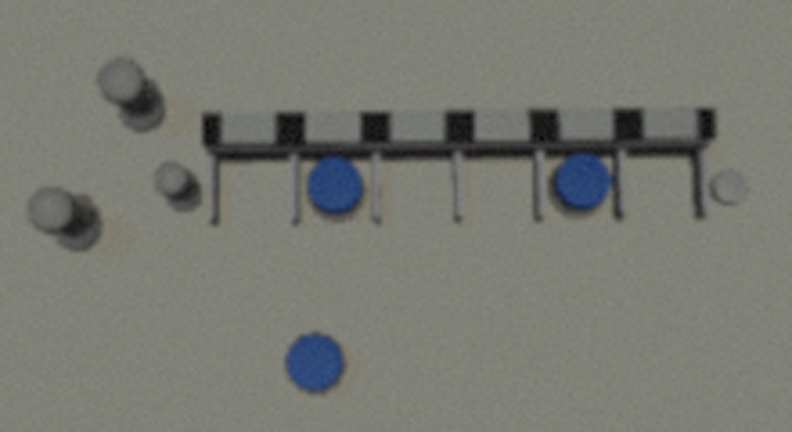

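The enlarged crop settles it. The post in line with the row at crop (172,180), image (178,190), is about 37 crop px across, the same as the 24 mm cap at 36 px. The other two are about 46 px, roughly 29 mm. Its distance from the rack middle also matches 186 mm. So the post is at the left end, the order is pad_a, pad_b, pad_c, and the target gap is y = +27.5. Next I'll move above the rack for a wrist-camera fix.

>>> {"name": "servo_tool", "arguments": {
  "motion": [
    [85, 40, -24, 0, 0, 0, 0],
    [85, 40, -24, 0, 0, 0, 0],
    [85, 40, -24, 0, 0, 0, 0],
    [85, 40, -24, 0, 0, 0, 0],
    [85, 40, -24, 0, 0, 0, 0],
    [85, 40, -24, 0, 0, 0, 0],
    [85, 40, -24, 0, 0, 0, 0],
    [85, 40, -24, 0, 0, 0, 0],
    [85, 40, -24, 0, 0, 0, 0],
    [85, 40, -24, 0, 0, 0, 0]
  ]
}}

```text
time: 1.1
tool_pos: [523.1, -129.2, 225.5]
tcp_rot: [-179.5, 0.2, 26.2]
ft_force: [1.9, -0.2, 0.7]
finger_gap: 85.2
```

>>> {"name": "servo_tool", "arguments": {
  "motion": [
    [0, 0, 0, 0, 0, 0, -0.149],
    [0, 0, 0, 0, 0, 0, -0.149],
    [0, 0, 0, 0, 0, 0, -0.149],
    [0, 0, 0, 0, 0, 0, -0.149],
    [0, 0, 0, 0, 0, 0, -0.149],
    [0, 0, 0, 0, 0, 0, -0.149],
    [0, 0, 0, 0, 0, 0, -0.149],
    [0, 0, 0, 0, 0, 0, -0.149],
    [0, 0, 0, 0, 0, 0, -0.149],
    [0, 0, 0, 0, 0, 0, -0.149]
  ]
}}

```text
time: 2.1
tool_pos: [523.2, -119.4, 219.6]
tcp_rot: [-179.4, -0.9, 112.4]
ft_force: [-0.0, 0.4, -1.0]
finger_gap: 0.4
```

>>> {"name": "servo_tool", "arguments": {
  "motion": [
    [0, 0, 0, 0, 0, 0, -0.149],
    [0, 0, 0, 0, 0, 0, -0.149],
    [0, 0, 0, 0, 0, 0, -0.149],
    [0, 0, 0, 0, 0, 0, -0.149],
    [0, 0, 0, 0, 0, 0, -0.149],
    [0, 0, 0, 0, 0, 0, -0.149],
    [0, 0, 0, 0, 0, 0, -0.149],
    [0, 0, 0, 0, 0, 0, -0.149]
  ]
}}

```text
time: 2.9
tool_pos: [520.5, -118.4, 215.1]
tcp_rot: [179.2, -1.3, -178.8]
ft_force: [0.6, 0.3, 1.0]
finger_gap: -0.3
```

>>> {"name": "servo_tool", "arguments": {
  "motion": [
    [0, -30, 38, 0, 0, 0, 0],
    [0, -30, 38, -5, 0.007, -0.012, 0],
    [0, -10, 12, -5, 0.007, -0.012, 0],
    [0, 0, 0, -5, 0, 0, 0],
    [0, 0, 0, 0, 0, 0, 0]
  ]
}}

```text
time: 3.4
tool_pos: [588.4, -27.6, 227.3]
tcp_rot: [-180.0, -0.2, -178.4]
ft_force: [-0.4, 0.0, 0.3]
finger_gap: 0.0
```

Run:
```python
from h import *
s=sense(); im=snapshot('wrist'); cv2.imwrite('pics/w1.png',im); np.save('w1.npy',s,allow_pickle=True)
print(s['tool_pos'],s['tcp_rot'],s['qd'].round(1))
```

```text
[588.3559546  -27.57818074 227.34396045] [-1.79971500e+02 -1.62104004e-01 -1.78410827e+02] [ 0.5  0.6  0.7 -0.1 -0.4  0. ]
```

View pics/w1.png

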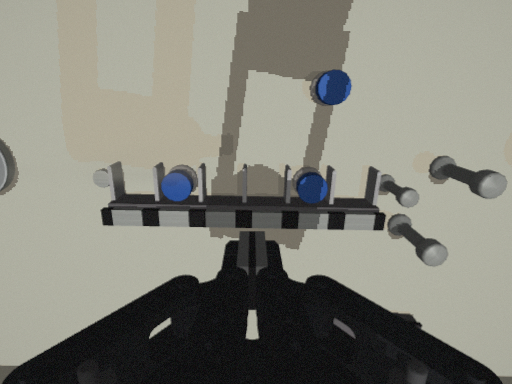

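The wrist view shows the rail at rows about 209–228 with pads at cols about 127 to 360. The target pot is at (333,87), the 24 mm post is the knob at (408,197) beside the left end, and the two bigger posts are farther out. Now I'll measure the edges.

Run:
```python
from h import *
s=np.load('w1.npy',allow_pickle=True).item(); im=cv2.imread('pics/w1.png'); g=im.max(2).astype(int)
for c in (127,174,220,267,313,360): print(c,g[202:236,c-3:c+4].mean(1).astype(int))
pr=g[213:224,95:395].mean(0); t=90
e=[95+i+(t-pr[i])/(pr[i+1]-pr[i]) for i in range(299) if (pr[i]<t)!=(pr[i+1]<t)]
P=onz('wrist',[(u,218) for u in e],56,s); print(np.c_[e,P[:,:2]].round(1))
hsv=cv2.cvtColor(im,cv2.COLOR_BGR2HSV)
b=(hsv[...,0]>100)&(hsv[...,0]<130)&(hsv[...,1]>150)
for c,st in blobs(b,50,5000): print('blue',c.round(1),st,onz('wrist',[c],40,s)[0].round(1))
```

```text
127 [ 38  56  81  91  65  56  59  54 122 146 149 148 144 143 145 146 146 147
 149 147 146 144 145 152 173 178 177 177 177 178 177 177 177 177]
174 [ 41  42  62  82  61  56  57  58  59 142 151 151 148 146 146 149 147 147
 150 151 150 146 145 145 157 174 178 178 178 178 178 178 177 178]
220 [ 37  38  36  50  55  55  53  53  53  57  88  93  92  92  90  90  91  90
  90  94  93  91  89  89  90 102 116 118 118 118 117 118 119 123]
267 [ 39  34  37  37  51  54  55  54  51  54  61  88  92  92  91  88  89  90
  90  90  91  92  90  90  89  90 106 117 119 112 111 110 108 109]
313 [ 86  54  38  38  37  47  52  55  54  53  53  66  89  92  92  91  90  89
  90  88  90  92  91  90  88  88  89 156 175 178 178 178 178 178]
360 [ 42  41  41  40  41  43  79  92  63  53  59  59  98 143 149 149 145 144
 146 146 146 147 151 147 146 145 145 145 172 178 177 178 177 178]
[[ 101.8  651.8 -203.4]
 [ 112.   651.5 -191.2]
 [ 141.8  650.5 -155.9]
 [ 158.5  650.  -136.1]
 [ 188.3  649.  -100.8]
 [ 206.9  648.4  -78.7]
 [ 234.   647.5  -46.5]
 [ 252.9  646.9  -24.1]
 [ 280.1  646.     8.1]
 [ 318.1  644.8   53.2]
 [ 327.9  644.5   64.8]
 [ 344.7  643.9   84.8]
 [ 374.2  642.9  119.8]
 [ 384.4  642.6  131.9]]
blue [333.2  87.2] [316  70  35  35 912] [497.7  58.7  40. ]
blue [311.7 188. ] [297 173  31  30 694] [612.7  45.8  40. ]
blue [176.6 190.1] [162 181  31  20 471] [ 619.8 -117.1   40. ]
```

Rack fit: origin about (615.5, −36.0) with yaw about +0.55°. The rail centreline is x ≈ 649.5 − 0.0095·(y + 36). Pads a, b and c are at world y ≈ 102, 47 and −8. The pot is at (498, 58.5), and home is about (617, −8.5).

>>> {"name": "servo_tool", "arguments": {
  "motion": [
    [0, -18, 44, 0, 0, 0, 0.018],
    [0, -18, 44, 0, 0, 0, 0],
    [0, -18, 40, 0, 0, 0, 0],
    [0, 0, 0, 0, 0, 0, 0],
    [0, 0, 0, 0, 0, 0, 0]
  ]
}}

```text
time: 3.95
tool_pos: [639.7, 95.9, 225.1]
tcp_rot: [-179.8, -0.4, 179.9]
ft_force: [-0.2, 0.1, -0.4]
finger_gap: 0.3
```

>>> {"name": "servo_tool", "arguments": {
  "motion": [
    [0, 0, 0, 35, 0, 0, 0],
    [0, 0, 0, 35, 0, 0, 0],
    [0, 0, 0, 35, 0, 0, 0],
    [0, 0, 0, 20, 0, 0, 0],
    [0, 0, 0, 0, 0, 0, 0],
    [0, 0, 0, 0, 0, 0, 0]
  ]
}}

```text
time: 4.55
tool_pos: [637.6, 83.6, 98.9]
tcp_rot: [-179.7, -0.3, 179.3]
ft_force: [-0.3, -0.4, 0.1]
finger_gap: 0.0
```

>>> {"name": "servo_tool", "arguments": {
  "motion": [
    [0, -5, 10, 10, 0, 0, -0.021],
    [0, -5, 10, 10, 0, 0, 0],
    [0, 0, 0, 0, 0, 0, 0],
    [0, 0, 0, 0, 0, 0, 0]
  ]
}}

```text
time: 4.95
tool_pos: [651.4, 104.1, 82.3]
tcp_rot: [-179.7, 0.1, -179.5]
ft_force: [0.2, -0.4, 0.5]
finger_gap: 0.0
```

>>> {"name": "servo_tool", "arguments": {
  "motion": [
    [0, 2, 0, 8, 0, 0, 0],
    [0, 1, 0, 8, 0, 0, 0],
    [0, 0, 0, 3, 0, 0, 0],
    [0, 0, 0, 0, 0, 0, 0],
    [0, 0, 0, 0, 0, 0, 0]
  ]
}}

```text
time: 5.45
tool_pos: [648.4, 104.4, 62.1]
tcp_rot: [-179.7, 0.2, -179.5]
ft_force: [-0.1, -0.3, -1.3]
finger_gap: -0.3
```

>>> {"name": "servo_tool", "arguments": {
  "motion": [
    [0, 0, 0, 3, 0, 0, 0],
    [0, 0, 0, 3, 0, 0, 0],
    [0, 0, 0, 2, 0, 0, 0],
    [0, 0, 0, 1, 0, 0, 0],
    [0, 0, 0, 0, 0, 0, 0]
  ]
}}

```text
time: 5.95
tool_pos: [649.0, 104.2, 53.6]
tcp_rot: [-179.7, 0.2, -179.5]
ft_force: [-2.3, -0.4, 2.6]
finger_gap: 0.1
```

>>> {"name": "servo_tool", "arguments": {
  "motion": [
    [0, 0, -4, 0.3, 0, 0, 0],
    [0, 0, -4, 0.3, 0, 0, 0],
    [0, 0, -4, 0.3, 0, 0, 0],
    [0, 0, -4, 0.3, 0, 0, 0],
    [0, 0, -4, 0.3, 0, 0, 0]
  ]
}}

```text
time: 6.45
tool_pos: [650.6, 83.8, 53.7]
tcp_rot: [-179.8, 0.4, -179.4]
ft_force: [0.4, 1.0, 2.2]
finger_gap: -0.1
```

>>> {"name": "servo_tool", "arguments": {
  "motion": [
    [0, 0.6, -4, 0.3, 0, 0, 0],
    [0, 0.6, -4, 0.3, 0, 0, 0],
    [0, 0.4, -4, 0.3, 0, 0, 0],
    [0, 0.2, -4, 0.3, 0, 0, 0],
    [0, 0.2, -4, 0.3, 0, 0, 0],
    [0, 0.2, -4, 0.3, 0, 0, 0],
    [0, 0.2, -4, 0.3, 0, 0, 0],
    [0, 0.2, -4, 0.3, 0, 0, 0]
  ]
}}

```text
time: 7.25
tool_pos: [648.6, 49.0, 51.9]
tcp_rot: [-179.8, 0.5, -179.5]
ft_force: [1.2, 1.9, 4.1]
finger_gap: -0.1
```

Force is 4 N and z has sunk slightly, so I'll ease up and continue.

>>> {"name": "servo_tool", "arguments": {
  "motion": [
    [0, 0, -4, -0.2, 0, 0, 0],
    [0, 0, -4, -0.2, 0, 0, 0],
    [0, 0, -4, 0.1, 0, 0, 0],
    [0, 0, -4, 0.1, 0, 0, 0],
    [0, 0, -4, 0.1, 0, 0, 0],
    [0, 0, -4, 0.1, 0, 0, 0]
  ]
}}

```text
time: 7.85
tool_pos: [648.9, 22.9, 52.0]
tcp_rot: [-179.8, 0.5, -179.5]
ft_force: [-0.6, 2.1, 3.2]
finger_gap: -0.3
```

>>> {"name": "servo_tool", "arguments": {
  "motion": [
    [0, 0, -4, 0.1, 0, 0, 0],
    [0, 0, -4, 0.1, 0, 0, 0],
    [0, 0, -4, 0.1, 0, 0, 0],
    [0, 0, -4, 0.1, 0, 0, 0],
    [0, 0, -4, 0.1, 0, 0, 0],
    [0, 0, -4, 0.1, 0, 0, 0],
    [0, 0, -3, 0.1, 0, 0, 0],
    [0, 0, 0, 0.2, 0, 0, 0],
    [0, 0, 0, 0, 0, 0, 0]
  ]
}}

```text
time: 8.75
tool_pos: [649.2, -7.2, 51.3]
tcp_rot: [-179.9, 0.5, -179.5]
ft_force: [-0.3, 3.0, 3.7]
finger_gap: 0.0
```

Now on pad c (rack y ≈ 29) with 3.7 N. I'll lift straight off, then go behind the pot.

>>> {"name": "servo_tool", "arguments": {
  "motion": [
    [0, 0, 0, -20, 0, 0, 0],
    [0, 0, 0, -35, 0, 0, 0],
    [0, 0, 0, -35, 0, 0, 0],
    [16, 37, 20, 0, 0, 0, 0],
    [16, 37, 20, 0, 0, 0, 0],
    [16, 37, 20, 0, 0, 0, 0],
    [16, 37, 20, 0, 0, 0, 0],
    [16, 37, 20, 0, 0, 0, 0],
    [16, 0, 0, 0, 0, 0, 0],
    [16, 0, 0, 0, 0, 0, 0]
  ]
}}

```text
time: 9.75
tool_pos: [451.2, 90.5, 135.0]
tcp_rot: [-179.5, -0.2, -179.6]
ft_force: [0.7, 0.9, 0.1]
finger_gap: 16.3
```

>>> {"name": "servo_tool", "arguments": {
  "motion": [
    [16, 0, 0, 0, 0, 0, 0.138],
    [16, 0, 0, 0, 0, 0, 0.138],
    [16, 0, 0, 0, 0, 0, 0.138],
    [16, 0, 0, 0, 0, 0, 0.138],
    [16, 0, 0, 0, 0, 0, 0.138],
    [16, 0, 0, 0, 0, 0, 0.138],
    [16, 0, 0, 0, 0, -0.12, 0],
    [16, 0, 0, 0, 0, 0, 0],
    [16, 0, 0, 0, 0, 0, 0]
  ]
}}

```text
time: 10.65
tool_pos: [458.3, 84.6, 134.2]
tcp_rot: [-179.3, 7.5, 130.7]
ft_force: [0.2, -0.1, -0.6]
finger_gap: 15.9
```

```bash
cat > t.py <<'E'
from h import *
s=sense(); im=snapshot('top')
hsv=cv2.cvtColor(im,cv2.COLOR_BGR2HSV)
b=(hsv[...,0]>100)&(hsv[...,0]<130)&(hsv[...,1]>150)
for c,st in blobs(b,20,500): print('blue',c.round(1),st[4],onz('top',[c],40)[0].round(1))
R=Ro.from_euler('xyz',s['tcp_rot'],degrees=True).as_matrix()
print(s['time'],s['tool_pos'].round(1),s['tcp_rot'].round(1),s['ft_force'].round(1),s['finger_gap'])
import sys
if len(sys.argv)>1: print('tool shift',(R.T@(np.array(list(map(float,sys.argv[1:4])))-s['tool_pos'])).round(1))
E
python3 t.py 464 95 60
```

```text
blue [291.2 189.6] 154 [ 615.3 -117.7   40. ]
blue [222.7 190.8] 154 [612.9  44.7  40. ]
blue [ 75.4 207.3] 146 [575.3 383.3  40. ]
blue [217.1 239.9] 137 [497.6  57.3  40. ]
10.65 [458.3  84.6 134.2] [-179.3    7.5  130.7] [ 0.2 -0.1 -0.6] 15.920969125500443
tool shift [13.7 11.9 72.9]
```

>>> {"name": "servo_tool", "arguments": {
  "motion": [
    [16, 7, 6, 36, 0, 0, 0],
    [16, 7, 6, 36, 0, 0, 0],
    [16, 0, 0, 0, 0, 0, 0],
    [16, 0, 0, 0, 0, 0, 0]
  ]
}}

```text
time: 11.1
tool_pos: [467.9, 93.9, 61.6]
tcp_rot: [-179.5, 7.3, 130.6]
ft_force: [0.4, 0.6, -0.4]
finger_gap: 15.8
```

```bash
python3 t.py 464 95 12
```

```text
blue [222.5 190.7] 155 [613.2  45.1  40. ]
blue [291.2 189.7] 156 [ 615.  -117.7   40. ]
blue [ 75.6 207.4] 151 [575.1 382.9  40. ]
blue [216.9 240. ] 142 [497.3  57.8  40. ]
11.1 [467.9  93.9  61.6] [-179.5    7.3  130.6] [ 0.4  0.6 -0.4] 15.753321044877582
tool shift [ 9.7 -1.8 48.7]
```

>>> {"name": "servo_tool", "arguments": {
  "motion": [
    [16, 5, -1, 25, 0, 0, 0],
    [16, 4, 0, 20, 0, 0, 0],
    [16, 0, 0, 0, 0, 0, 0],
    [16, 0, 0, 0, 0, 0, 0]
  ]
}}

```text
time: 11.55
tool_pos: [470.7, 94.8, 22.7]
tcp_rot: [180.0, 7.5, 130.4]
ft_force: [0.6, 0.9, 0.4]
finger_gap: 16.1
```

```bash
python3 t.py 480 79 12
```

```text
blue [222.6 190.7] 154 [613.2  44.9  40. ]
blue [291.2 189.7] 152 [ 615.1 -117.7   40. ]
blue [ 75.6 207.5] 149 [574.8 382.8  40. ]
blue [217.  240.1] 142 [497.2  57.6  40. ]
11.55 [470.7  94.8  22.7] [180.    7.5 130.4] [0.6 0.9 0.4] 16.055999259706237
tool shift [-16.5  -3.2  13. ]
```

>>> {"name": "servo_tool", "arguments": {
  "motion": [
    [16, 0, -2, 6, 0, 0, 0],
    [16, 0, -2, 4, 0, 0, 0],
    [16, 0, 0, 0, 0, 0, 0],
    [16, -4, 0, -0.5, 0, 0, 0],
    [16, -4, 0, -0.5, 0, 0, 0],
    [16, 0, 0, 0, 0, 0, 0]
  ]
}}

```text
time: 12.2
tool_pos: [477.0, 84.8, 18.7]
tcp_rot: [179.7, 7.7, 130.4]
ft_force: [0.9, 1.8, -0.4]
finger_gap: 15.9
```

```bash
python3 t.py 555 -8 12
```

```text
blue [222.7 190.6] 152 [613.5  44.7  40. ]
blue [291.2 189.7] 154 [ 615.1 -117.8   40. ]
blue [ 75.5 207.5] 155 [574.9 383.   40. ]
blue [216.9 240. ] 135 [497.4  57.8  40. ]
12.2 [477.   84.8  18.7] [179.7   7.7 130.4] [ 0.9  1.8 -0.4] 15.933970154104422
tool shift [-119.2   -0.8   23. ]
```

>>> {"name": "servo_tool", "arguments": {
  "motion": [
    [16, -2, 0, 4, 0, 0, 0],
    [16, -2, 0, 3, 0, 0, 0],
    [16, -4, 0, 0.7, 0, 0, 0],
    [16, -4, 0, 0.6, 0, 0, 0],
    [16, -4, 0, 0.6, 0, 0, 0],
    [16, -4, 0, 0.6, 0, 0, 0],
    [16, -4, 0, 0.6, 0, 0, 0],
    [16, 0, 0, 0, 0, 0, 0]
  ]
}}

```text
time: 13.05
tool_pos: [494.4, 64.2, 11.0]
tcp_rot: [179.7, 7.7, 130.4]
ft_force: [-0.4, -0.4, 0.5]
finger_gap: 15.9
```

```bash
python3 t.py 555 -8 12; python3 -c "
from h import *
cv2.imwrite('pics/w2.png',snapshot('wrist'))"
```

```text
blue [222.6 190.7] 157 [613.3  44.9  40. ]
blue [291.2 189.6] 156 [ 615.5 -117.7   40. ]
blue [ 75.5 207.4] 152 [575. 383.  40.]
blue [225.8 233.3] 67 [512.6  37.2  40. ]
13.05 [494.4  64.2  11. ] [179.7   7.7 130.4] [-0.4 -0.4  0.5] 15.901689813593563
tool shift [-93.5  -0.7  11.6]
```

View pics/w2.png

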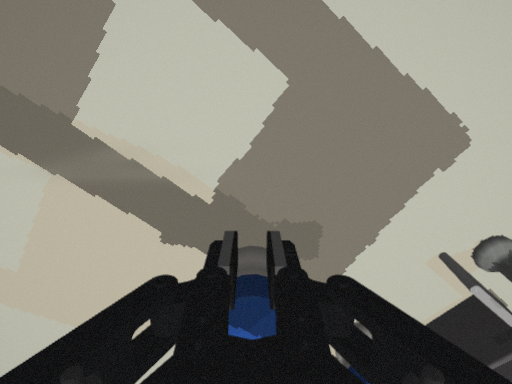

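The wrist view shows the pot nested evenly between the fingertips (lid at (252,310)) and upright. I'll continue the diagonal push.

>>> {"name": "servo_tool", "arguments": {
  "motion": [
    [16, -5, 0, 0.6, 0, 0, 0],
    [16, -5, 0, 0.6, 0, 0, 0],
    [16, -5, 0, 0.6, 0, 0, 0],
    [16, -5, 0, 0.6, 0, 0, 0],
    [16, -5, 0, 0.6, 0, 0, 0],
    [16, -5, 0, 0.6, 0, 0, 0],
    [16, -5, 0, 0.6, 0, 0, 0],
    [16, 0, 0, 0, 0, 0, 0]
  ]
}}

```text
time: 13.95
tool_pos: [518.9, 35.1, 11.3]
tcp_rot: [179.7, 7.7, 130.4]
ft_force: [-1.2, 0.1, -0.6]
finger_gap: 16.4
```

```bash
python3 t.py 537 14 12
```

```text
blue [222.5 190.6] 150 [613.5  45.2  40. ]
blue [291.2 189.7] 160 [ 615.1 -117.7   40. ]
blue [ 75.6 207.4] 151 [575.1 382.8  40. ]
13.95 [518.9  35.1  11.3] [179.7   7.7 130.4] [-1.2  0.1 -0.6] 16.36055183914421
tool shift [-27.7   0.1   3. ]
```

Push about 28 mm more, then back off, lift and look.

>>> {"name": "servo_tool", "arguments": {
  "motion": [
    [16, -5, 0, 0.6, 0, 0, 0],
    [16, -5, 0, 0.6, 0, 0, 0],
    [16, -5, 0, 0.6, 0, 0, 0],
    [16, -5, 0, 0.6, 0, 0, 0],
    [16, -4, 0, 0.6, 0, 0, 0],
    [16, -2, 0, 0.3, 0, 0, 0],
    [16, 0, 0, 0, 0, 0, 0]
  ]
}}

```text
time: 14.7
tool_pos: [536.9, 13.7, 11.3]
tcp_rot: [179.7, 7.6, 130.4]
ft_force: [-0.6, 0.8, 0.2]
finger_gap: 15.8
```

>>> {"name": "servo_tool", "arguments": {
  "motion": [
    [16, 10, 0, 0, 0, 0, 0],
    [16, 20, 0, -3, 0, 0, 0],
    [16, 20, 0, -20, 0, 0, 0],
    [16, 0, 0, -35, 0, 0, 0],
    [16, 0, 0, -20, 0, 0, 0],
    [16, 0, 0, 0, 0, 0, -0.146],
    [16, 0, 0, 0, 0, 0, -0.146],
    [16, 0, 0, 0, 0, 0, -0.146],
    [16, 0, 0, 0, 0, 0, -0.146],
    [16, 0, 0, 0, 0, 0, -0.146]
  ]
}}

```text
time: 15.7
tool_pos: [490.4, 65.9, 82.8]
tcp_rot: [-175.0, 5.6, 173.6]
ft_force: [0.4, -0.1, -0.2]
finger_gap: 15.6
```

```bash
python3 t.py 505 -8 60
python3 - <<'E'
from h import *
s=sense(); im=snapshot('wrist'); cv2.imwrite('pics/w3.png',im)
hsv=cv2.cvtColor(im,cv2.COLOR_BGR2HSV)
b=(hsv[...,0]>100)&(hsv[...,0]<130)&(hsv[...,1]>150)
for c,st in blobs(b,50,9000): print('w blue',c.round(1),st,onz('wrist',[c],40,s)[0].round(1))
E
```

```text
blue [291.2 189.7] 154 [ 615.2 -117.8   40. ]
blue [222.6 190.7] 155 [613.3  44.8  40. ]
blue [ 75.5 207.3] 148 [575.2 383.   40. ]
blue [244.2 215.7] 138 [553.6  -5.8  40. ]
15.7 [490.4  65.9  82.8] [-175.     5.6  173.6] [ 0.4 -0.1 -0.2] 15.643526793273608
tool shift [-20.4 -69.3  31. ]
w blue [180.7 269.2] [159 256  43  28 689] [5.398e+02 5.000e-01 4.000e+01]
w blue [249.6 325.5] [229 310  42  30 952] [600.9  48.4  40. ]
w blue [ 71.7 324.2] [ 58 313  33  26 327] [ 597.1 -115.5   40. ]
```

View pics/w3.png

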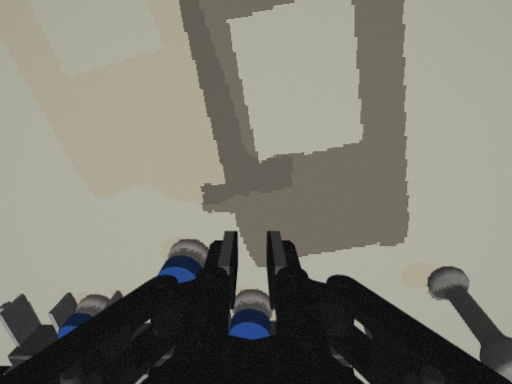

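```bash
cat > g.py <<'E'
from h import *
import sys
a=list(map(float,sys.argv[1:])); s=sense()
R=Ro.from_euler('xyz',s['tcp_rot'],degrees=True); G=Ro.from_euler('xyz',[180,7.5,-179.45],degrees=True)
print(s['tool_pos'].round(1),s['tcp_rot'].round(1),s['ft_force'].round(1))
print('shift now',R.inv().apply(a-s['tool_pos']).round(1),'shift after turn',G.inv().apply(a-s['tool_pos']).round(1),'turn',(R.inv()*G).as_rotvec().round(3))
E
python3 g.py 505 -8.5 60
```

```text
[490.3  65.8  82.7] [-175.     5.6  173.4] [0.5 0.6 0.4]
shift now [-20.8 -69.7  31. ] shift after turn [-10.9 -74.4  24.3] turn [-0.101 -0.038 -0.123]
```

>>> {"name": "servo_tool", "arguments": {
  "motion": [
    [16, 0, 0, 0, -0.05, -0.02, -0.06],
    [16, 0, 0, 0, -0.05, -0.02, -0.06],
    [16, -4, -37, 0, 0, 0, 0],
    [16, -4, -37, 0, 0, 0, 0],
    [16, -3, 0, 24, 0, 0, 0],
    [16, 0, 0, 0, 0, 0, 0],
    [16, 0, 0, 0, 0, 0, 0]
  ]
}}

```text
time: 16.5
tool_pos: [503.5, -7.9, 60.1]
tcp_rot: [179.6, 7.8, 178.9]
ft_force: [-0.3, 0.3, 0.3]
finger_gap: 16.0
```

```bash
python3 g.py 510 -8.5 13
```

```text
[503.5  -7.9  60.1] [179.6   7.8 178.9] [-0.3  0.3  0.3]
shift now [-0.  -0.8 47.6] shift after turn [-0.3 -0.7 47.6] turn [ 0.003  0.006 -0.029]
```

>>> {"name": "servo_tool", "arguments": {
  "motion": [
    [16, 0, 0, 24, 0, 0, -0.029],
    [16, 0, 0, 23, 0, 0, 0],
    [16, 0, 0, 0, 0, 0, 0],
    [16, 0, 0, 0, 0, 0, 0]
  ]
}}

```text
time: 16.9
tool_pos: [511.5, -5.0, 16.6]
tcp_rot: [179.8, 8.0, -179.6]
ft_force: [-0.4, -0.9, 0.6]
finger_gap: 15.9
```

```bash
python3 g.py 550 -8.5 12; python3 t.py|head -4
```

```text
[511.5  -5.   16.6] [ 179.8    8.  -179.6] [-0.4 -0.9  0.6]
shift now [-37.4  -3.8   9.9] shift after turn [-37.5  -3.9   9.6] turn [ 0.003  0.009 -0.003]
blue [291.2 189.7] 155 [ 615.1 -117.7   40. ]
blue [222.5 191. ] 155 [612.6  45.1  40. ]
blue [ 75.6 207.4] 148 [575.  382.9  40. ]
blue [244.4 214. ] 95 [557.6  -6.3  40. ]
```

>>> {"name": "servo_tool", "arguments": {
  "motion": [
    [16, 0, -2, 3, 0, 0, 0],
    [16, 0, -2, 1, 0, 0, 0],
    [16, -5, 0, 0.6, 0, 0, 0],
    [16, -5, 0, 0.6, 0, 0, 0],
    [16, -5, 0, 0.6, 0, 0, 0],
    [16, -5, 0, 0.6, 0, 0, 0],
    [16, -5, 0, 0.6, 0, 0, 0],
    [16, -5, 0, 0.6, 0, 0, 0],
    [16, 0, 0, 0, 0, 0, 0]
  ]
}}

```text
time: 17.85
tool_pos: [547.8, -9.0, 17.6]
tcp_rot: [179.8, 8.4, -179.6]
ft_force: [-0.7, 0.2, 0.3]
finger_gap: 16.0
```

```bash
python3 g.py 588 -8.5 12; python3 t.py|head -4
```

```text
[547.8  -9.   17.6] [ 179.8    8.4 -179.6] [-0.7  0.2  0.3]
shift now [-38.9   0.3  11.3] shift after turn [-39.1   0.2  10.7] turn [ 0.003  0.015 -0.003]
blue [223.5 187.4] 67 [621.1  42.9  40. ]
blue [291.2 189.6] 152 [ 615.3 -117.8   40. ]
blue [ 75.5 207.4] 149 [575.2 383.1  40. ]
17.85 [547.8  -9.   17.6] [ 179.8    8.4 -179.6] [-0.7  0.2  0.3] 15.952464028818277
```

>>> {"name": "servo_tool", "arguments": {
  "motion": [
    [16, -4, 0, 1.2, 0, 0, 0],
    [16, -4, 0, 1.2, 0, 0, 0],
    [16, -4, 0, 1.2, 0, 0, 0],
    [16, -4, 0, 1, 0, 0, 0],
    [16, -4, 0, 1, 0, 0, 0],
    [16, -4, 0, 0.8, 0, 0, 0],
    [16, -4, 0, 0.8, 0, 0, 0],
    [16, -2, 0, 0.4, 0, 0, 0],
    [16, 0, 0, 0, 0, 0, 0]
  ]
}}

```text
time: 18.8
tool_pos: [580.4, -8.7, 13.5]
tcp_rot: [179.8, 8.3, -179.6]
ft_force: [0.6, -1.5, 0.5]
finger_gap: 16.4
```

```bash
python3 g.py 588 -8.5 12; python3 -c "
from h import *
cv2.imwrite('pics/w4.png',snapshot('wrist'))"
```

```text
[580.4  -8.7  13.5] [ 179.8    8.3 -179.6] [ 0.6 -1.5  0.5]
shift now [-7.3  0.2  2.5] shift after turn [-7.3  0.2  2.4] turn [ 0.003  0.014 -0.003]
```

View pics/w4.png

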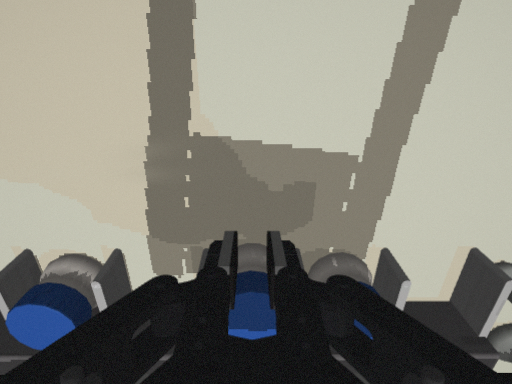

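The pot is nested between the fingertips and upright (lid at (252,300)), and the neighbouring pots are untouched. I'll push the last millimetres slowly and watch the force.

>>> {"name": "servo_tool", "arguments": {
  "motion": [
    [16, -2, 0, 0.4, 0, 0, 0],
    [16, -2, 0, 0.4, 0, 0, 0],
    [16, -2, 0, 0.4, 0, 0, 0],
    [16, 0, 0, 0, 0, 0, 0]
  ]
}}

```text
time: 19.25
tool_pos: [586.5, -8.7, 13.0]
tcp_rot: [179.8, 8.3, -179.6]
ft_force: [0.9, -0.3, 0.0]
finger_gap: 16.2
```

>>> {"name": "servo_tool", "arguments": {
  "motion": [
    [16, -2, 0, 0.3, 0, 0, 0],
    [16, -1.5, 0, 0.3, 0, 0, 0],
    [16, 0, 0, 0, 0, 0, 0]
  ]
}}

```text
time: 19.55
tool_pos: [590.4, -8.6, 12.9]
tcp_rot: [179.8, 8.3, -179.6]
ft_force: [-1.2, -0.2, -0.0]
finger_gap: 15.9
```

>>> {"name": "servo_tool", "arguments": {
  "motion": [
    [16, -1.5, 0, 0.2, 0, 0, 0],
    [16, -1, 0, 0.2, 0, 0, 0],
    [16, 0, 0, 0, 0, 0, 0]
  ]
}}

```text
time: 19.85
tool_pos: [591.2, -8.6, 12.2]
tcp_rot: [179.8, 8.0, -179.6]
ft_force: [-1.9, -0.8, 1.6]
finger_gap: 15.6
```

```bash
python3 t.py; python3 -c "
from h import *
cv2.imwrite('pics/s4.png',cv2.resize(snapshot('scene')[170:240,170:330],None,fx=5,fy=5,interpolation=cv2.INTER_CUBIC))"
```

```text
blue [ 75.5 207.4] 150 [575.2 383.   40. ]
19.85 [591.2  -8.6  12.2] [ 179.8    8.  -179.6] [-1.9 -0.8  1.6] 15.55948385966137
```

View pics/s4.png

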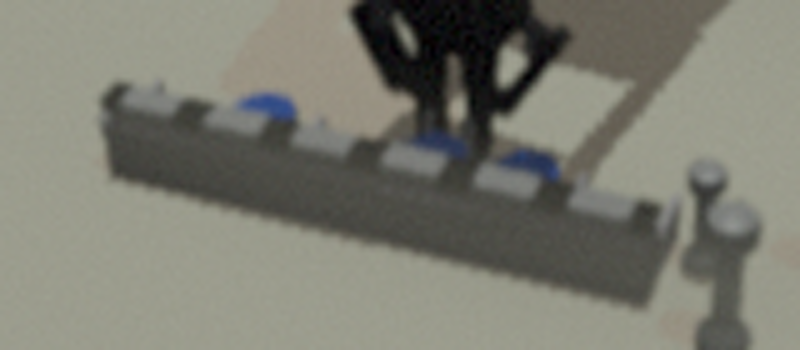

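The scene crop shows the pot's lid at crop (437,143) behind the pad at (415,158), in the third gap. The motion is starting to stall, so I'll press a little more to confirm.

>>> {"name": "servo_tool", "arguments": {
  "motion": [
    [16, -2, 0, 0.2, 0, 0, 0],
    [16, -2, 0, 0.2, 0, 0, 0]
  ]
}}

```text
time: 20.15
tool_pos: [592.1, -8.5, 11.4]
tcp_rot: [179.8, 7.6, -179.6]
ft_force: [-17.9, -1.3, 15.5]
finger_gap: 16.0
```

Hard stop at x force −18 N, so the pot is home. I'll back off straight, then rise.

>>> {"name": "servo_tool", "arguments": {
  "motion": [
    [16, 3, 0, -0.4, 0, 0, 0],
    [16, 10, 0, -1.3, 0, 0, 0],
    [16, 25, 0, -4, 0, 0, 0],
    [16, 30, 0, -10, 0, 0, 0],
    [16, 30, 0, -30, 0, 0, 0],
    [16, 0, 0, -40, 0, 0, 0],
    [16, 30, 0, -40, 0, 0, 0],
    [16, 0, 0, 0, 0, -0.07, 0],
    [16, 0, 0, 0, 0, 0, 0]
  ]
}}

```text
time: 21.05
tool_pos: [442.3, -9.4, 117.8]
tcp_rot: [179.8, 11.8, -179.6]
ft_force: [-0.7, -0.9, -0.5]
finger_gap: 16.0
```

```bash
python3 t.py
python3 - <<'E'
from h import *
s=sense(); im=snapshot('wrist'); cv2.imwrite('pics/w5.png',im)
hsv=cv2.cvtColor(im,cv2.COLOR_BGR2HSV)
b=(hsv[...,0]>100)&(hsv[...,0]<130)&(hsv[...,1]>150)
for c,st in blobs(b,50,9000): print('w blue',c.round(1),st,onz('wrist',[c],40,s)[0].round(1))
t=snapshot('top')[150:240,180:340]; cv2.imwrite('pics/t5.png',cv2.resize(t,None,fx=5,fy=5,interpolation=cv2.INTER_CUBIC))
E
```

```text
blue [222.6 190.8] 154 [613.   44.9  40. ]
blue [245.3 189.2] 158 [616.6  -8.9  40. ]
blue [291.2 189.7] 156 [ 615.1 -117.7   40. ]
blue [ 75.5 207.4] 149 [575.1 383.   40. ]
21.05 [442.3  -9.4 117.8] [ 179.8   11.8 -179.6] [-0.7 -0.9 -0.5] 16.026947769591136
w blue [251.3 315.4] [235 299  33  32 825] [610.   -8.1  40. ]
w blue [145.9 324.1] [140 319  11  11  63] [ 624.8 -124.4   40. ]
```

View pics/t5.png

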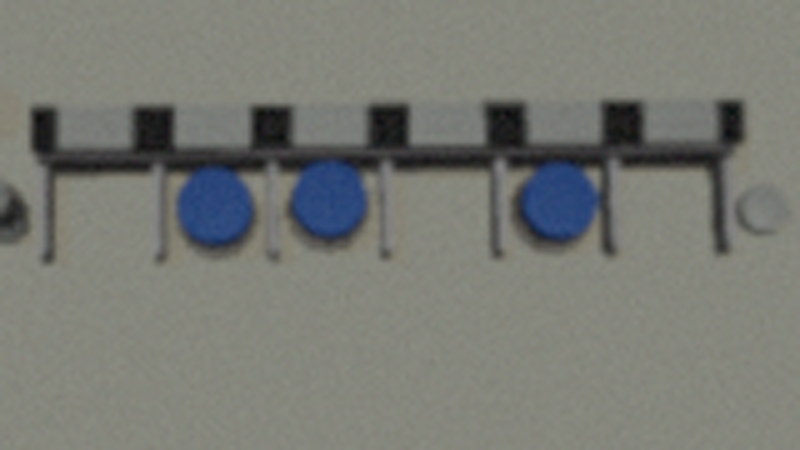

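The pot is in the third gap at crop (330,200), upright and centred, and it sits slightly deeper than its neighbours. The other pots and the bottle read the same as at the start.

```bash
python3 -c "
from bench import *
print(hand_in())"
```

```text
the job is handed in; nothing more can be done
None
```

The rail run and the pot push are both done, and I handed the job in at about 21 s of robot time; no verdict was reported.

- **Rail:** The 24 mm post in line with the row stands at the left end, so I counted gaps from there. I ran the closed fingertips along the rail from the first bright stretch to the middle of the third. The force was about 2–4 N at every reading, and I lifted off at the third.
- **Pot:** I pushed the pot along the bench, nested against the two slightly open fingers. It went diagonally first, then straight into the third gap until it met a hard stop at about 18 N. That last push also showed about 15 N vertically. I don't know what caused it, and I backed off at once.

**Last checks:**
- **Top camera:** It put the pot at (616.6, −8.9) mm, against my home estimate of (617.2, −8.5). It looked upright and centred in the gap. The two neighbouring pots and the bottle read within 1 mm of their starting positions.
- **Wrist camera:** Its last reading disagreed, putting the pot at x = 610 mm. It was taken at a steep, tilted angle, so I trusted the top camera and the hard stop instead.
- **Not measured:** I never measured the dishes, but the arm stayed clear of them. I did not check numerically that the rail came back up; it looked normal in the last picture.

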